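# Right a toppled bottle in the bottle rack and push the row back into line

## Task

In the white bottle rack one amber bottle has toppled forward over the front rail and the other amber bottle has been left too far forward. With your fingertips push the toppled bottle up onto its foot, and push both amber bottles straight back in their compartments until they stand upright against the back panel, in line with the clear bottle. Only push: don't lift or carry the bottles or shove them hard, don't knock over the one that stands, and leave the clear bottle and the other things alone.

Things in the scene. Friction and masses are not known exactly. Their poses are not given: they have to be found in the camera images.
- rack: White plastic bottle rack, fixed, 180 mm deep, 298 mm wide, open at the front. Origin: middle of its footprint, on the bench. x: from the front straight back along the compartments; y: left; z: up. Three compartments centred at rack y = -98, 0, +98 mm, each 94 mm wide inside, floor at z = 5 mm. Walls between them 4 mm thick, 84 mm high at the front rising to 116 mm at the back.
- rack_rail (a point): Middle of the front rail's round rim (8 mm thick), at rack x = -86 mm; the rim's top is 45 mm above the bench all along. Axes as the rack's.
- rack_panel (a point): Middle of the foot of the back panel's inner face, rack x = +85 mm, on the compartment floor. The panel is upright, 116 mm high. A bottle standing right against it has its origin at rack x = +42 mm. Axes as the rack's.
- bottle_down: The toppled amber bottle with blue cap, in the right or middle compartment, leaning forward over the rail about 55 degrees from upright, cap towards the robot. Origin: centre of its underside; z: out through the cap. It pivots on the front edge of its underside (rack x about -28 mm); less than about 35 degrees from upright it is past its balance and drops onto its foot by itself.
- down_cap (a point): Centre of the flat top of the toppled bottle's cap, 172 mm from its underside. All three bottles: body 86 mm across up to 104 mm above the underside, shoulder to 129 mm, neck 33 mm across, cap 42 mm across from 146 to 172 mm; about 0.47 kg, centre of mass about 62 mm above the underside; friction on the rack about 0.6.
- bottle_fwd: The other amber bottle with blue cap, same size, standing upright in the other one of the right and middle compartments, about 45 mm short of the back panel. Origin: centre of its underside; z: up. Pushed higher than about 60 mm above the compartment floor it may tip instead of sliding.
- bottle_home: Clear bottle with blue cap, same size, already standing at the back of the left compartment. Origin: centre of its underside; z: up. Bystander.
- petri_2: Shallow round glass dish with lid, 70 mm across, 16 mm high, lying on the bench left of the rack (the nearer to it of two such dishes); origin at the centre of its underside. Bystander.
- marker_3: white and blue felt marker, 131 mm long, 14 mm thick, lying on the bench right of the rack; origin near its middle, on the bench. Bystander.
- dropper: Brown dropper bottle with a red rubber teat, 56 mm across, 153 mm tall, standing on the bench right of the rack; origin at the centre of its underside. Bystander.

How it is judged (in metres and radians):
At the end, for the whole second after the job is handed in: Both amber bottles stand upright (within 4 degrees) on the floor of the rack's right and middle compartments, each within 12 mm of touching the back panel, at rest; the clear bottle has stayed in its place (angle between each of bottle_down, bottle_fwd, bottle_home's own z axis and vertical below 0.07 rad and x of bottle_down in the frame of rack between 0.03 and 0.06 m and z of each of bottle_down, bottle_fwd in the frame of rack below 0.012 m and y of bottle_down in the frame of rack between -0.115 and 0.017 m and linear speed of each of bottle_down, bottle_fwd below 0.02 m/s and angular speed of each of bottle_down, bottle_fwd below 0.15 rad/s and x of bottle_fwd in the frame of rack between 0.03 and 0.06 m and y of bottle_fwd in the frame of rack between -0.115 and 0.017 m and distance of bottle_home from where it was at the start of the episode below 0.015 m).
It fails at once if the toppled bottle is lifted or carried (the middle of its underside rises more than 30 mm above where it lay, or the bottle once upright is raised more than 40 mm off the compartment floor) (z of bottle_down in the frame of rack above 0.07 m or (angle between bottle_down's own z axis and vertical below 0.5 rad and z of bottle_down in the frame of rack above 0.045 m)).
It fails at once if the standing amber bottle is lifted (more than 30 mm off the compartment floor) or knocked over (beyond 30 degrees) (z of bottle_fwd in the frame of rack above 0.035 m or angle between bottle_fwd's own z axis and vertical above 0.52 rad).
It fails at once if an amber bottle is gripped or shoved hard: the fingers press on it with more than 30 N (contact force between the fingers and bottle_down above 30 N or contact force between the fingers and bottle_fwd above 30 N).
It fails at once if the clear bottle is moved by more than 15 mm or tilted (distance of bottle_home from where it was at the start of the episode above 0.015 m or angle between bottle_home's own z axis and vertical above 0.15 rad).
It fails at once if one of the other things on the bench is moved by more than 20 mm (distance of any of petri_2, marker_3, dropper from where it was at the start of the episode above 0.02 m).
It also fails if it takes over 58 s, if anything falls off the work surface, if the arm or the gripper's body presses on something with over 40 N, if the wrist force passes 120 N, or if a joint passes its speed limit or range.

## Robot

A 6-joint arm with a two-finger parallel gripper is mounted at the origin on a cart in front of the work surface, level with it; the furniture and walls round the work are solid. World frame = base frame: x ahead of the robot, y to its left, z up, the work surface at z = 0. Lengths are in mm, angles in degrees, forces in N, time in s.
With the tool pointing down it reaches from about 275 to 850 mm from the base axis. Payload 19 kg.
Tool frame: the origin (TCP) lies on the centre line of the jaws, within the pads' length; the fingertips stand 25 mm ahead of it and the grasp point (between the pads) lies 6 mm ahead of it; x points along the fingers, y is the direction in which the jaws open and shut, and the axes are right-handed (so a half turn about x gives the same grasp; the last joint's range is limited). The gripper opens to 85 mm and grips with 20 to 120 N. Pads are 22 mm wide; open, the fingers measure 114 mm over their backs; the gripper's body (76 mm by 85 mm) begins 54 mm behind the grasp point. The pads swing forward as they close: fully open they stand 13 mm farther back than shut.
Start: joints at [69.328, 8.623, 82.357, -0, 89.026, -7.678], TCP at [129.302, 560.245, 256.267] pointing down, gripper open.
Joint ranges: [-160.23, 160.23], [-39.13, 120.54], [6.94, 153.29], [-79.49, 259.48], [9.18, 160.14], [-161.06, 161.06]. Speed limits (degrees/s): [108.29, 108.29, 127.2, 172.46, 172.46, 172.46].

## Interface

Orientations are given as [roll, pitch, yaw] about the fixed x, y, z axes, in that order (R = Rz(yaw) Ry(pitch) Rx(roll)).
In Python, from plant import get_obs, capture, close_job gives the robot as it stands. The module is installed in compiled form; this text tells all that it offers.
- The arm moves only by the tool move_arm, never from a script. Its argument "moves" is a list of rows, each an object of numbers: "hand": the gripper's target within -1 to 1 (fully open at 1, half-way at 0, shut at -1); "dx", "dy", "dz": the shift along the tool's x, y, z in cm; "ax", "ay", "az": the turn, a rotation vector about the tool's x, y, z in degrees. In form: [{"hand": .., "dx": .., "dy": .., "dz": .., "ax": .., "ay": .., "az": ..}, ...]. A call has exactly 5 rows; each row is the pose to reach, as a shift and turn from the pose measured when the call began, along the tool's axes at that moment; what a row does not reach only later rows make up. A row lasts 1/8 s, in which the tool goes at most 62.5 mm and 10.7 degrees, less where a joint would pass 70% of its speed; a pose out of reach is approached as far as the arm can. A call with a gripper value outside its range is refused whole. The fingers move at their own pace and stop on an object; "grip_force" is the grip in N (left out, the last holds). Time passes only in rows, so rows that repeat a pose let the fingers close, or fill a call up. It gives the time, the measured TCP pose, the force and the opening at its end, in the units of the state.
- get_obs(): the state, without advancing time (a new reading comes with each control period).
- capture(name): name is "scene" or "top"; returns a dict with "frame" (384x512x3 uint8, blue, green, red), "z_map" (384x512 float32, mm along the optical axis (not along the pixel's ray), 0 where there is no reading), "camera_matrix" (3x3 intrinsics, pixels), "k1" (the pictures are not rectified: a ray, as slopes to the right and down, at radius r is drawn at 1 + k1 r^2 times it, then the intrinsics apply), "R" (3x3) and "t" (3): a world point X has camera coordinates R X + t. Camera axes: x right, y down, z forward; pixel columns grow to the right and rows downward; lengths in mm; the calibration is good to about 2 mm. A picture is of the moment at which its call begins.
- close_job(): hands the job in, once; it reports no verdict.
The state is a dict: "t": time; "joints": joint angles; "dq": joint speeds; "effort": joint torques, N m; "tcp_pos": TCP position; "orientation": TCP orientation; "ft_force": force on the tool from outside, world axes, zero at the start; "moment": the same for the moment, N m; "grip_width": opening from 0.0 (shut) to 1.0 (fully open).
Only numpy, scipy, OpenCV 4.12 (cv2) and the standard library are available. Lean on these libraries where they do the work, as an engineer would, in place of code of your own. Each camera call takes 0.05 s, during which the arm holds its last target. There are 200 camera calls.

## Working session

There is one attempt and no reset: what is moved stays moved. The work goes in short steps, Python scripts to look and compute and a tool call to move; the robot and the scene stay as the last step left them, time stands still between calls to the robot, and variables do not carry over. Pictures are saved under pics/ and viewed, about 8 in all and at most 12, crops included, and the job is handed in when it is done.

Besides the shell and the picture viewer there is one more tool, called after "Call:" by a JSON object that holds its "op" and its "data". move_arm: Moves the arm, as the interface text tells. Its arguments: {"type":"object","properties":{"moves":{"type":"array","items":{"type":"object","properties":{"hand":{"type":"number"},"dx":{"type":"number"},"dy":{"type":"number"},"dz":{"type":"number"},"ax":{"type":"number"},"ay":{"type":"number"},"az":{"type":"number"}}}},"grip_force":{"type":"number"}},"required":["moves"]}

```bash
mkdir -p pics; cat > h.py <<'E'
import numpy as np, cv2
from plant import get_obs, capture
def cloud(c):
    z=c["z_map"]; K=np.array(c["camera_matrix"]); h,w=z.shape
    u,v=np.meshgrid(np.arange(w),np.arange(h))
    p=np.stack([u,v],-1).reshape(-1,1,2).astype(float)
    s=cv2.undistortPoints(p,K,np.array([c["k1"],0,0,0,0.])).reshape(h,w,2)
    P=np.dstack([s*z[...,None],z])
    W=(P-np.array(c["t"]).reshape(3))@np.array(c["R"])
    W[z==0]=np.nan
    return W
E
python3 - <<'E'
from h import *
o=get_obs();print(o)
for n in ["scene","top"]:
    c=capture(n);cv2.imwrite(f"pics/{n}0.png",c["frame"]);np.save(f"{n}0.npy",cloud(c));np.save(f"{n}0f.npy",c["frame"])
E
```

```text
{'t': 0.0, 'joints': array([ 6.93275261e+01,  8.65065944e+00,  8.23897671e+01,  6.92502867e-04,
        8.90259053e+01, -7.67720088e+00]), 'dq': array([ 0.02657057,  0.08871717, -0.01498982,  0.0774876 ,  0.08272785,
       -0.02966284]), 'effort': array([-2.20333823e-04, -7.13111830e+01, -5.70841134e+01, -2.66646812e-04,
        9.95190174e-03, -3.32496893e-05]), 'tcp_pos': array([129.2429491 , 560.0873944 , 255.70647408]), 'orientation': array([ -98.27524762,   89.93366458, -111.27053281]), 'ft_force': array([-0.34827349,  0.0088172 ,  0.10650044]), 'moment': array([-0.00851704, -0.01403428,  0.02469416]), 'grip_width': 1.003712112632236}
```

View pics/scene0.png

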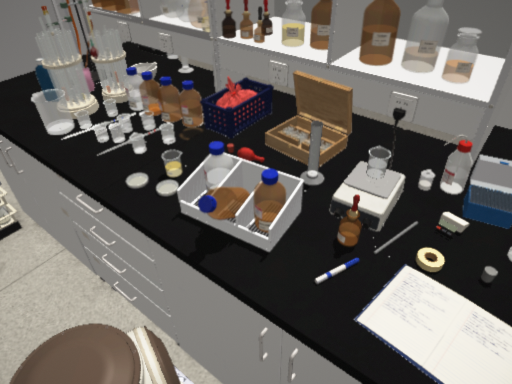

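View pics/top0.png

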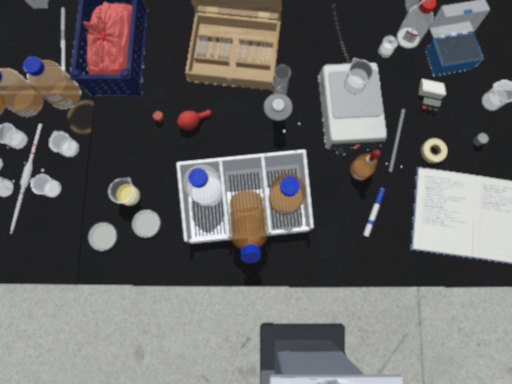

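Scene: rack with the toppled bottle in the middle compartment (cap about (251,254) in top), the standing amber one on the right (cap (290,186)), and the clear one on the left (cap (198,178)).

```bash
python3 - <<'E'
from h import *
for n,roi in [("top",(165,320,140,275)),("scene",(170,310,135,250))]:
    W=np.load(n+"0.npy");f=np.load(n+"0f.npy");hsv=cv2.cvtColor(f,cv2.COLOR_BGR2HSV)
    m=np.zeros(f.shape[:2],bool);m[roi[2]:roi[3],roi[0]:roi[1]]=1
    blue=m&(hsv[...,0]>105)&(hsv[...,0]<130)&(hsv[...,1]>150)&(hsv[...,2]>60)
    k,l,s,ce=cv2.connectedComponentsWithStats(blue.astype(np.uint8))
    for i in range(1,k):
        if s[i,4]>30:
            P=W[l==i];P=P[np.isfinite(P[:,0])]
            print(n,"cap",ce[i].round(),s[i,4],"med",np.median(P,0).round(),"lo",np.percentile(P,3,0).round(),"hi",np.percentile(P,97,0).round())
    wh=m&(hsv[...,1]<40)&(hsv[...,2]>120)&(W[...,2]>25)&(W[...,2]<135)
    P=W[wh]; 
    r=cv2.minAreaRect(P[:,:2].astype(np.float32));print(n,"rack",len(P),r,cv2.boxPoints(r).round(1).tolist())
    if n=="top":
        for y in range(150,262,8): print(y,[tuple(W[y,x].round().astype(int)) if np.isfinite(W[y,x,0]) else None for x in (240,247,254)])
W=np.load("top0.npy")
for nm,u,v in [("dropper",375,155),("marker",374,212),("petri",146,223),("cart edge",300,290),("right wall front",310,231),("left wall front",187,240),("box back L",180,160),("backR",304,153)]: print(nm,W[v,u].round())
E
```

```text
top cap [198. 177.] 248 med [594. 322. 178.] lo [577. 306. 175.] hi [610. 338. 181.]
top cap [289. 186.] 267 med [576. 127. 177.] lo [559. 110. 175.] hi [594. 142. 180.]
top cap [250. 254.] 322 med [435. 209. 144.] lo [417. 189.   1.] hi [451. 230. 155.]
top rack 3786 ((567.7716064453125, 223.08531188964844), (187.22836303710938, 301.849609375), 6.275387287139893) [[458.20001220703125, 362.8999938964844], [491.20001220703125, 62.79999923706055], [677.2999877929688, 83.30000305175781], [644.2999877929688, 383.29998779296875]]
150 [(np.int64(707), np.int64(241), np.int64(-1)), (np.int64(707), np.int64(223), np.int64(1)), (np.int64(707), np.int64(205), np.int64(0))]
158 [(np.int64(654), np.int64(235), np.int64(116)), (np.int64(654), np.int64(219), np.int64(116)), (np.int64(658), np.int64(203), np.int64(102))]
166 [(np.int64(653), np.int64(238), np.int64(43)), (np.int64(656), np.int64(221), np.int64(32)), (np.int64(657), np.int64(204), np.int64(27))]
174 [(np.int64(642), np.int64(240), np.int64(4)), (np.int64(641), np.int64(222), np.int64(7)), (np.int64(642), np.int64(204), np.int64(5))]
[... 1471 characters left out ...]
med [591. 314. 176.] lo [577. 300. 158.] hi [615. 337. 179.]
scene cap [270. 176.] 209 med [573. 117. 176.] lo [559. 104. 158.] hi [597. 137. 178.]
scene cap [207. 203.] 225 med [432. 199. 139.] lo [421. 186. 124.] hi [448. 220. 152.]
scene rack 4022 ((644.0821533203125, 313.9763488769531), (532.4003295898438, 502.3212585449219), 35.80718994140625) [[281.29998779296875, 361.8999938964844], [575.0999755859375, -45.5], [1006.9000244140625, 266.0], [713.0, 673.4000244140625]]
dropper [654. -69. 149.]
marker [ 544. -102.    9.]
petri [512. 474.  11.]
cart edge [ 303.    1. -853.]
right wall front [496.  61.   1.]
left wall front [466. 356.  83.]
box back L [679. 397.   2.]
backR [667.  87. 117.]
```

```bash
cat > g.py <<'E'
import sys
from h import *
from scipy.spatial.transform import Rotation as Ro
C=np.array([567,223,0.]);A=Ro.from_euler('z',6.3,degrees=True).as_matrix()
def goal(x,y,z,p=55):
    "tool target in rack frame -> shift (cm) and turn (deg) in present tool axes"
    o=get_obs();R=Ro.from_euler('xyz',o['orientation'],degrees=True).as_matrix();T=o['tcp_pos']
    c,s=np.cos(np.radians(p)),np.sin(np.radians(p))
    best=None
    for sg in (1,-1):
        xa=np.array([c,0,-s]);ya=np.array([0,sg,0.]);G=A@np.c_[xa,ya,np.cross(xa,ya)]
        rv=Ro.from_matrix(R.T@G).as_rotvec(degrees=True)
        if best is None or np.linalg.norm(rv)<np.linalg.norm(best): best=rv
    d=R.T@(C+A@np.array([x,y,z])-T)/10
    print("t",round(o['t'],2),"rack tcp",(A.T@(T-C)).round(1),"tool x in rack",(A.T@R[:,0]).round(3),"y",(A.T@R[:,1]).round(2),"F rack",(A.T@o['ft_force']).round(1),"grip",round(o['grip_width'],2),"j",o['joints'].round())
    print("d cm",d.round(2),"a deg",best.round(1))
if __name__=="__main__": goal(*map(float,sys.argv[1:]))
E
python3 g.py -240 0 220
```

```text
t 0.1 rack tcp [-398.1  383.1  255.7] tool x in rack [-0.    -0.001 -1.   ] y [ 0.33  0.94 -0.  ] F rack [ 0.1  0.3 -1. ] grip 1.0 j [69.  9. 82. -0. 89. -8.]
d cm [  3.6  -30.93  27.58] a deg [-18.7 -34.7   6. ]
```

Call:
{"op": "move_arm", "data": {"moves": [{"hand": -0.5, "dx": 0.5, "dy": -4, "dz": 3.5, "ax": -3, "ay": -5, "az": 1}, {"hand": -0.5, "dx": 1, "dy": -8.5, "dz": 7.5, "ax": -6, "ay": -11, "az": 2}, {"hand": -0.5, "dx": 1.5, "dy": -13, "dz": 11.5, "ax": -9, "ay": -17, "az": 3}, {"hand": -0.5, "dx": 2, "dy": -17.5, "dz": 15.5, "ax": -12, "ay": -22, "az": 4}, {"hand": -0.5, "dx": 2.5, "dy": -22, "dz": 19.5, "ax": -15, "ay": -28, "az": 5}], "grip_force": 20}}

```text
t: 0.72
tcp_pos: [270.2, 300.4, 230.7]
orientation: [2.2, 61.5, 4.7]
ft_force: [1.2, -0.2, 1.5]
grip_width: 0.257
```

```bash
python3 g.py -240 0 200
```

```text
t 0.72 rack tcp [-286.5  109.4  230.7] tool x in rack [ 0.477 -0.013 -0.879] y [0.06 1.   0.02] F rack [ 1.2 -0.3  1.5] grip 0.26 j [ 52. -23. 117. -22.  67. -35.]
d cm [  5.06 -10.69   3.3 ] a deg [-3.6 -6.5  1. ]
```

Call:
{"op": "move_arm", "data": {"moves": [{"hand": -0.5, "dx": 1.5, "dy": -3.5, "dz": 1, "ax": -1.2, "ay": -2, "az": 0.3}, {"hand": -0.5, "dx": 3.5, "dy": -7, "dz": 2.3, "ax": -2.5, "ay": -4.5, "az": 0.7}, {"hand": -0.5, "dx": 5, "dy": -10.7, "dz": 3.3, "ax": -3.6, "ay": -6.5, "az": 1}, {"hand": -0.5, "dx": 5, "dy": -10.7, "dz": 3.3, "ax": -3.6, "ay": -6.5, "az": 1}, {"hand": -0.5, "dx": 5, "dy": -10.7, "dz": 3.3, "ax": -3.6, "ay": -6.5, "az": 1}]}}

```text
t: 1.35
tcp_pos: [328.2, 196.6, 200.9]
orientation: [0.1, 55.0, 6.3]
ft_force: [-0.0, 0.8, -0.4]
grip_width: 0.251
```

```bash
python3 g.py -195 0 95
```

```text
t 1.35 rack tcp [-240.3    0.   200.9] tool x in rack [ 0.574  0.    -0.819] y [0. 1. 0.] F rack [ 0.1  0.8 -0.4] grip 0.25 j [ 29. -34. 129. -16.  53. -61.]
d cm [ 1.126e+01 -1.000e-02 -2.370e+00] a deg [-0.  0. -0.]
```

Call:
{"op": "move_arm", "data": {"moves": [{"hand": -0.5, "dx": 3, "dz": -0.6}, {"hand": -0.5, "dx": 6, "dz": -1.2}, {"hand": -0.5, "dx": 9, "dz": -1.9}, {"hand": -0.5, "dx": 11.3, "dz": -2.4}, {"hand": -0.5, "dx": 11.3, "dz": -2.4}]}}

```text
invalid input
```

```bash
python3 - <<'E'
from h import *
from g import *
c=capture("scene");cv2.imwrite("pics/s1.png",cv2.resize(c["frame"][110:270,130:330],None,fx=3,fy=3))
goal(-165,0,115)
E
```

```text
t 1.4 rack tcp [-240.3    0.6  200.9] tool x in rack [ 0.574  0.001 -0.819] y [-0.  1.  0.] F rack [-0.3 -0.1  0.2] grip 0.25 j [ 30. -34. 129. -16.  53. -61.]
d cm [11.36 -0.08  1.23] a deg [ 0.   0.  -0.1]
```

View pics/s1.png

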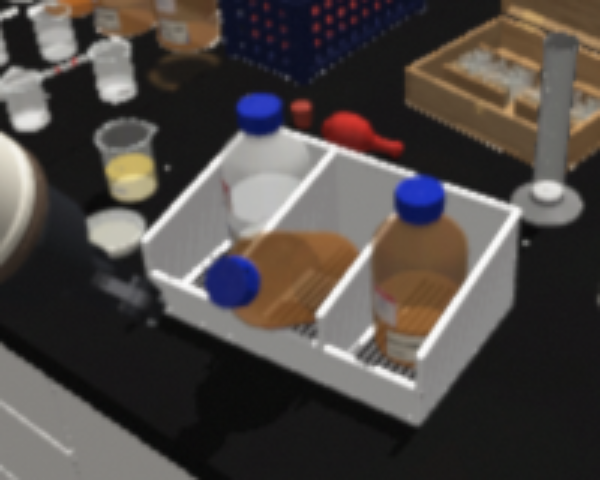

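The move was refused because all the fields are needed in each row, so nothing has moved. The picture shows the fingers left of the rack (crop about (130,295)) and clear of the cap at (232,282). I'm resending with full rows.

Call:
{"op": "move_arm", "data": {"moves": [{"hand": -0.5, "dx": 3, "dy": 0, "dz": -0.6, "ax": 0, "ay": 0, "az": 0}, {"hand": -0.5, "dx": 6, "dy": 0, "dz": -1.2, "ax": 0, "ay": 0, "az": 0}, {"hand": -0.5, "dx": 9, "dy": 0, "dz": -1.9, "ax": 0, "ay": 0, "az": 0}, {"hand": -0.5, "dx": 11.3, "dy": 0, "dz": -2.4, "ax": 0, "ay": 0, "az": 0}, {"hand": -0.5, "dx": 11.3, "dy": 0, "dz": -2.4, "ax": 0, "ay": 0, "az": 0}]}}

```text
t: 2.02
tcp_pos: [372.1, 203.2, 93.1]
orientation: [-0.1, 55.2, 6.5]
ft_force: [0.4, -0.2, 0.0]
grip_width: 0.254
```

```bash
python3 g.py -165 0 115
```

```text
t 2.02 rack tcp [-195.9    1.7   93.1] tool x in rack [ 0.571  0.002 -0.821] y [-0.  1. -0.] F rack [ 0.4 -0.2  0. ] grip 0.25 j [ 26. -20. 134. -20.  34. -57.]
d cm [-0.04 -0.18  3.79] a deg [ 0.2 -0.2 -0.1]
```

Call:
{"op": "move_arm", "data": {"moves": [{"hand": -0.5, "dx": 0, "dy": -0.1, "dz": 1.2, "ax": 0, "ay": 0, "az": 0}, {"hand": -0.5, "dx": 0, "dy": -0.15, "dz": 2.4, "ax": 0, "ay": 0, "az": 0}, {"hand": -0.5, "dx": 0, "dy": -0.2, "dz": 3, "ax": 0, "ay": 0, "az": 0}, {"hand": -0.5, "dx": 0, "dy": -0.2, "dz": 3.7, "ax": 0, "ay": 0, "az": 0}, {"hand": -0.5, "dx": 0, "dy": -0.2, "dz": 4.4, "ax": 0, "ay": 0, "az": 0}]}}

```text
t: 2.65
tcp_pos: [408.6, 205.3, 118.6]
orientation: [-0.0, 55.2, 6.4]
ft_force: [-1.2, 0.8, -0.3]
grip_width: 0.245
```

```bash
python3 - <<'E'
from h import *
from g import *
c=capture("scene");cv2.imwrite("pics/s2.png",cv2.resize(c["frame"][110:270,130:330],None,fx=3,fy=3))
goal(-118,0,152)
E
```

```text
t 2.7 rack tcp [-158.7   -0.2  119.2] tool x in rack [ 0.572  0.002 -0.82 ] y [-0.  1. -0.] F rack [-1.1 -0.2  0.8] grip 0.25 j [ 23. -17. 129. -17.  35. -63.]
d cm [-0.36  0.    5.22] a deg [ 0.2 -0.1 -0.1]
```

View pics/s2.png

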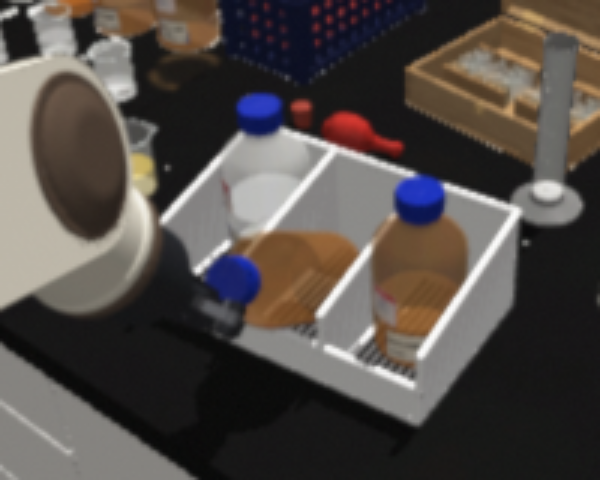

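The fingers (crop about (218,312)) are under the cap at (235,280), just making contact. Now I push along the arc.

Call:
{"op": "move_arm", "data": {"moves": [{"hand": -0.5, "dx": 0, "dy": 0, "dz": 0.6, "ax": 0, "ay": 0, "az": 0}, {"hand": -0.5, "dx": 0, "dy": 0, "dz": 1.2, "ax": 0, "ay": 0, "az": 0}, {"hand": -0.5, "dx": -0.1, "dy": 0, "dz": 1.8, "ax": 0, "ay": 0, "az": 0}, {"hand": -0.5, "dx": -0.1, "dy": 0, "dz": 2.4, "ax": 0, "ay": 0, "az": 0}, {"hand": -0.5, "dx": -0.2, "dy": 0, "dz": 3, "ax": 0, "ay": 0, "az": 0}]}}

```text
t: 3.32
tcp_pos: [432.9, 208.1, 138.2]
orientation: [-0.0, 55.1, 6.5]
ft_force: [-0.1, -0.1, -1.1]
grip_width: 0.249
```

```bash
python3 - <<'E'
from h import *
from g import *
c=capture("scene");cv2.imwrite("pics/s3.png",cv2.resize(c["frame"][110:270,130:330],None,fx=3,fy=3))
goal(-105,0,158)
E
```

```text
t 3.38 rack tcp [-134.4    0.   138.9] tool x in rack [ 0.573  0.002 -0.82 ] y [-0.  1. -0.] F rack [0.8 0.7 0.4] grip 0.25 j [ 22. -16. 126. -15.  37. -65.]
d cm [ 0.11 -0.01  3.5 ] a deg [ 0.2 -0.1 -0.1]
```

View pics/s3.png

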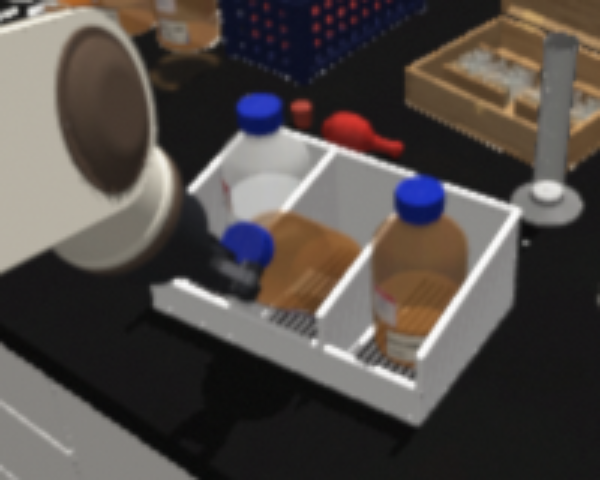

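The cap has risen to crop (247,243) and is following the fingers, so I continue.

Call:
{"op": "move_arm", "data": {"moves": [{"hand": -0.5, "dx": 0, "dy": 0, "dz": 0.6, "ax": 0, "ay": 0, "az": 0}, {"hand": -0.5, "dx": 0, "dy": 0, "dz": 1.2, "ax": 0, "ay": 0, "az": 0}, {"hand": -0.5, "dx": 0, "dy": 0, "dz": 1.8, "ax": 0, "ay": 0, "az": 0}, {"hand": -0.5, "dx": 0.1, "dy": 0, "dz": 2.4, "ax": 0, "ay": 0, "az": 0}, {"hand": -0.5, "dx": 0.2, "dy": 0, "dz": 3, "ax": 0, "ay": 0, "az": 0}]}}

```text
t: 4.0
tcp_pos: [459.4, 211.2, 154.5]
orientation: [-0.0, 55.1, 6.5]
ft_force: [0.7, 0.5, 0.5]
grip_width: 0.251
```

```bash
python3 - <<'E'
from h import *
from g import *
c=capture("scene");cv2.imwrite("pics/s4.png",cv2.resize(c["frame"][110:270,130:330],None,fx=3,fy=3))
goal(-85,0,160)
E
```

```text
t 4.05 rack tcp [-1.076e+02  1.000e-01  1.550e+02] tool x in rack [ 0.573  0.002 -0.819] y [-0.  1.  0.] F rack [-0.4 -0.   0.5] grip 0.25 j [ 21. -13. 122. -13.  38. -68.]
d cm [ 0.89 -0.02  2.14] a deg [ 0.2 -0.  -0.1]
```

View pics/s4.png

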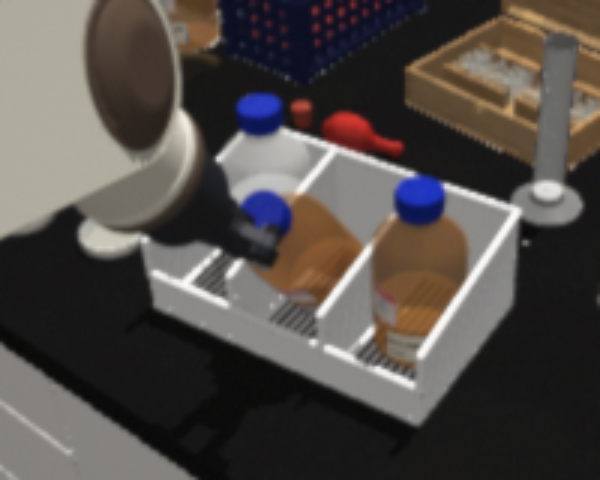

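The bottle is near 35–40° (cap at crop (268,213)). I continue a little more forward.

Call:
{"op": "move_arm", "data": {"moves": [{"hand": -0.5, "dx": 0.1, "dy": 0, "dz": 0.5, "ax": 0, "ay": 0, "az": 0}, {"hand": -0.5, "dx": 0.3, "dy": 0, "dz": 1.0, "ax": 0, "ay": 0, "az": 0}, {"hand": -0.5, "dx": 0.5, "dy": 0, "dz": 1.4, "ax": 0, "ay": 0, "az": 0}, {"hand": -0.5, "dx": 0.8, "dy": 0, "dz": 1.8, "ax": 0, "ay": 0, "az": 0}, {"hand": -0.5, "dx": 0.9, "dy": 0, "dz": 2.1, "ax": 0, "ay": 0, "az": 0}]}}

```text
t: 4.68
tcp_pos: [482.5, 213.8, 159.6]
orientation: [-0.0, 55.1, 6.5]
ft_force: [-0.3, -0.3, 1.1]
grip_width: 0.252
```

```bash
cat > look.py <<'E'
import sys
from h import *
from g import *
def look(name):
    "positions in rack frame of the blue caps, both cameras"
    for n,roi in [("top",(165,320,140,275)),("scene",(170,310,135,250))]:
        c=capture(n);W=cloud(c);f=c["frame"];hsv=cv2.cvtColor(f,cv2.COLOR_BGR2HSV)
        m=np.zeros(f.shape[:2],bool);m[roi[2]:roi[3],roi[0]:roi[1]]=1
        b=m&(hsv[...,0]>105)&(hsv[...,0]<130)&(hsv[...,1]>150)&(hsv[...,2]>60)
        k,l,s,ce=cv2.connectedComponentsWithStats(b.astype(np.uint8))
        for i in range(1,k):
            P=(W[l==i]-C)@A;P=P[P[:,2]>60]
            if len(P)>25: print(n,ce[i].round(),len(P),"med",np.median(P,0).round(),"lo",np.percentile(P,3,0).round(),"hi",np.percentile(P,97,0).round())
        if n=="scene": cv2.imwrite(f"pics/{name}.png",cv2.resize(f[110:270,130:330],None,fx=3,fy=3))
if __name__=="__main__": look(sys.argv[1])
E
python3 look.py s5; python3 g.py -70 0 163
```

```text
top [198. 177.] 250 med [ 37.  95. 178.] lo [ 20.  79. 175.] hi [ 54. 112. 180.]
top [243. 181.] 255 med [ 19.  -1. 179.] lo [  1. -17. 176.] hi [ 36.  15. 181.]
top [289. 186.] 267 med [ -1. -97. 178.] lo [ -19. -114.  175.] hi [ 16. -81. 180.]
scene [216. 147.] 174 med [ 33.  88. 176.] lo [ 20.  73. 160.] hi [ 57. 109. 179.]
scene [240. 162.] 184 med [  7. -10. 176.] lo [ -5. -24. 159.] hi [ 29.  10. 179.]
scene [270. 176.] 205 med [  -7. -106.  176.] lo [ -19. -120.  160.] hi [ 18. -87. 179.]
t 4.78 rack tcp [-85.    0.2 159.7] tool x in rack [ 0.573  0.002 -0.82 ] y [-0.  1. -0.] F rack [ 0.1  0.2 -0.2] grip 0.25 j [ 20. -11. 119. -12.  38. -69.]
d cm [ 0.59 -0.02  1.42] a deg [ 0.2 -0.  -0.1]
```

The toppled bottle is now standing in the middle (cap at rack x≈19, z≈179). Next I drop the fingertips behind the rail in front of it.

Call:
{"op": "move_arm", "data": {"moves": [{"hand": -0.5, "dx": 2, "dy": 0, "dz": -1.0, "ax": 0, "ay": 0, "az": 0}, {"hand": -0.5, "dx": 4.5, "dy": 0, "dz": -1.8, "ax": 0, "ay": 0, "az": 0}, {"hand": -0.5, "dx": 7, "dy": 0, "dz": -2.6, "ax": 0, "ay": 0, "az": 0}, {"hand": -0.5, "dx": 9.3, "dy": 0, "dz": -3.5, "ax": 0, "ay": 0, "az": 0}, {"hand": -0.5, "dx": 9.3, "dy": 0, "dz": -3.5, "ax": 0, "ay": 0, "az": 0}]}}

```text
t: 5.4
tcp_pos: [506.2, 216.3, 61.7]
orientation: [-0.1, 55.2, 6.4]
ft_force: [-0.8, 1.4, 0.0]
grip_width: 0.255
```

```bash
python3 look.py s6; python3 g.py -34 0 63
```

```text
top [198. 177.] 249 med [ 37.  95. 178.] lo [ 20.  79. 175.] hi [ 54. 112. 180.]
top [243. 183.] 254 med [ 14.  -0. 178.] lo [ -3. -16. 175.] hi [ 31.  16. 181.]
top [289. 186.] 270 med [ -1. -97. 178.] lo [ -19. -114.  174.] hi [ 17. -81. 180.]
scene [216. 147.] 173 med [ 33.  88. 176.] lo [ 20.  74. 160.] hi [ 57. 109. 179.]
scene [240. 162.] 180 med [ 10.  -9. 176.] lo [ -3. -23. 159.] hi [ 32.  11. 178.]
scene [270. 176.] 203 med [  -6. -105.  176.] lo [ -19. -120.  159.] hi [ 17. -88. 179.]
t 5.5 rack tcp [-60.4   0.3  64. ] tool x in rack [ 0.573  0.002 -0.82 ] y [-0.  1. -0.] F rack [-0.1  0.3  0.1] grip 0.25 j [ 19.   0. 123. -18.  24. -63.]
d cm [ 1.59 -0.04  2.1 ] a deg [ 0.2 -0.  -0.1]
```

View pics/s6.png

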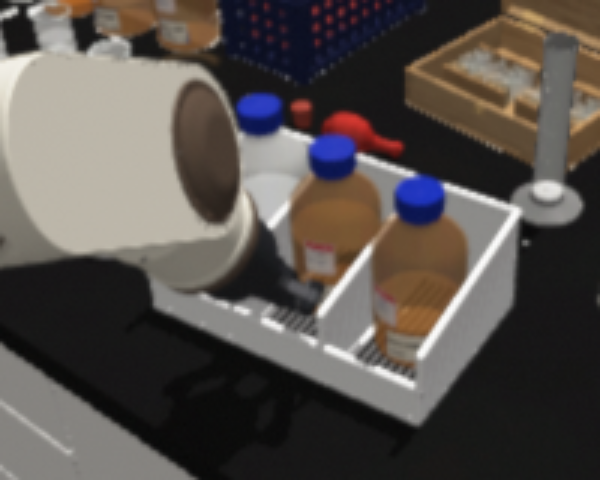

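The bottle stands upright (cap at rack x≈14) with the fingertips at crop (305,292) in front of it and behind the rail. I push straight back slowly.

Call:
{"op": "move_arm", "data": {"moves": [{"hand": -0.5, "dx": 0.3, "dy": 0, "dz": 0.4, "ax": 0, "ay": 0, "az": 0}, {"hand": -0.5, "dx": 0.6, "dy": 0, "dz": 0.8, "ax": 0, "ay": 0, "az": 0}, {"hand": -0.5, "dx": 0.85, "dy": 0, "dz": 1.2, "ax": 0, "ay": 0, "az": 0}, {"hand": -0.5, "dx": 1.15, "dy": 0, "dz": 1.6, "ax": 0, "ay": 0, "az": 0}, {"hand": -0.5, "dx": 1.45, "dy": 0, "dz": 2.0, "ax": 0, "ay": 0, "az": 0}]}}

```text
t: 6.12
tcp_pos: [532.2, 218.7, 64.3]
orientation: [-0.1, 55.0, 6.3]
ft_force: [-10.4, -21.9, 15.4]
grip_width: 0.249
```

```bash
python3 look.py s7|grep top; python3 g.py -25 0 64
```

```text
top [198. 177.] 248 med [ 37.  95. 178.] lo [ 20.  79. 175.] hi [ 54. 112. 181.]
top [242. 179.] 253 med [ 25.   1. 178.] lo [  8. -15. 175.] hi [ 42.  17. 180.]
top [289. 186.] 268 med [ -1. -97. 178.] lo [ -19. -114.  174.] hi [ 17. -81. 180.]
t 6.22 rack tcp [-34.6  -0.4  64.5] tool x in rack [ 0.574  0.001 -0.819] y [-0.  1. -0.] F rack [ -4.2 -15.9  11.6] grip 0.25 j [ 18.   3. 120. -17.  24. -65.]
d cm [0.6  0.04 0.76] a deg [ 0.1  0.  -0. ]
```

There is a lateral and upward force (about 22/15 N): the gripper body is touching the top of the left dividing wall, not the bottle. I'll back off and use a steeper tool so that the body clears the walls.

Call:
{"op": "move_arm", "data": {"moves": [{"hand": -0.5, "dx": -0.6, "dy": 0, "dz": -0.4, "ax": 0, "ay": 0, "az": 0}, {"hand": -0.5, "dx": -1.2, "dy": 0, "dz": -0.8, "ax": 0, "ay": 0, "az": 0}, {"hand": -0.5, "dx": -1.8, "dy": 0, "dz": -1.0, "ax": 0, "ay": 0, "az": 0}, {"hand": -0.5, "dx": -2.2, "dy": 0, "dz": -1.0, "ax": 0, "ay": 0, "az": 0}, {"hand": -0.5, "dx": -2.2, "dy": 0, "dz": -1.0, "ax": 0, "ay": 0, "az": 0}]}}

```text
t: 6.85
tcp_pos: [512.0, 216.6, 77.3]
orientation: [-0.1, 54.9, 6.4]
ft_force: [-0.6, 0.6, -0.6]
grip_width: 0.252
```

```bash
python3 look.py s8|grep top; python3 g.py -48 -1 68 67
```

```text
top [198. 177.] 247 med [ 37.  95. 178.] lo [ 20.  79. 175.] hi [ 54. 112. 181.]
top [242. 178.] 254 med [ 26.   1. 178.] lo [  8. -15. 175.] hi [ 43.  17. 180.]
top [289. 186.] 267 med [ -1. -97. 178.] lo [ -18. -114.  175.] hi [ 16. -81. 180.]
t 6.95 rack tcp [-55.4  -0.4  76.9] tool x in rack [ 0.574  0.001 -0.819] y [-0.  1. -0.] F rack [ 1.   0.8 -0.1] grip 0.25 j [ 19.  -0. 121. -17.  26. -65.]
d cm [ 1.15 -0.06  0.1 ] a deg [ 0.1 12.  -0. ]
```

Call:
{"op": "move_arm", "data": {"moves": [{"hand": -0.5, "dx": 0, "dy": -0.05, "dz": 0, "ax": 0, "ay": 4, "az": 0}, {"hand": -0.5, "dx": 0, "dy": -0.05, "dz": 0, "ax": 0, "ay": 9, "az": 0}, {"hand": -0.5, "dx": 0.5, "dy": -0.05, "dz": 0, "ax": 0, "ay": 12, "az": 0}, {"hand": -0.5, "dx": 1.4, "dy": -0.05, "dz": -0.1, "ax": 0, "ay": 12, "az": 0}, {"hand": -0.5, "dx": 1.4, "dy": -0.05, "dz": -0.1, "ax": 0, "ay": 12, "az": 0}]}}

```text
t: 7.58
tcp_pos: [518.8, 216.6, 63.5]
orientation: [-0.2, 67.0, 6.3]
ft_force: [-0.3, -0.2, -0.2]
grip_width: 0.247
```

```bash
python3 g.py -30 -1 65 67
```

```text
t 7.58 rack tcp [-48.6  -1.1  63.5] tool x in rack [ 0.391 -0.    -0.921] y [-0.  1. -0.] F rack [-0.4 -0.1 -0.2] grip 0.25 j [ 17.   5. 114.  -7.  39. -75.]
d cm [0.59 0.   1.77] a deg [ 0.1 -0.   0. ]
```

Call:
{"op": "move_arm", "data": {"moves": [{"hand": -0.5, "dx": 0.2, "dy": 0, "dz": 0.6, "ax": 0, "ay": 0, "az": 0}, {"hand": -0.5, "dx": 0.35, "dy": 0, "dz": 1.1, "ax": 0, "ay": 0, "az": 0}, {"hand": -0.5, "dx": 0.45, "dy": 0, "dz": 1.4, "ax": 0, "ay": 0, "az": 0}, {"hand": -0.5, "dx": 0.6, "dy": 0, "dz": 1.7, "ax": 0, "ay": 0, "az": 0}, {"hand": -0.5, "dx": 0.75, "dy": 0, "dz": 2.0, "ax": 0, "ay": 0, "az": 0}]}}

```text
t: 8.2
tcp_pos: [540.0, 218.9, 64.4]
orientation: [-0.2, 67.0, 6.3]
ft_force: [-4.4, -0.6, 3.3]
grip_width: 0.247
```

```bash
python3 look.py s9|grep top; python3 g.py -20 -1 65 67
```

```text
top [198. 177.] 249 med [ 37.  95. 178.] lo [ 20.  79. 175.] hi [ 54. 112. 180.]
top [242. 177.] 254 med [ 29.   1. 178.] lo [ 12. -15. 175.] hi [ 46.  17. 180.]
top [289. 186.] 269 med [ -1. -97. 178.] lo [ -19. -114.  175.] hi [ 17. -81. 180.]
t 8.3 rack tcp [-27.1  -1.1  64.4] tool x in rack [ 0.391 -0.    -0.921] y [-0.  1. -0.] F rack [-3.4 -0.2  1.2] grip 0.25 j [ 17.   7. 111.  -6.  40. -76.]
d cm [0.22 0.01 0.67] a deg [ 0.1 -0.   0. ]
```

Call:
{"op": "move_arm", "data": {"moves": [{"hand": -0.5, "dx": 0.05, "dy": 0, "dz": 0.2, "ax": 0, "ay": 0, "az": 0}, {"hand": -0.5, "dx": 0.15, "dy": 0, "dz": 0.35, "ax": 0, "ay": 0, "az": 0}, {"hand": -0.5, "dx": 0.2, "dy": 0, "dz": 0.5, "ax": 0, "ay": 0, "az": 0}, {"hand": -0.5, "dx": 0.25, "dy": 0, "dz": 0.65, "ax": 0, "ay": 0, "az": 0}, {"hand": -0.5, "dx": 0.3, "dy": 0, "dz": 0.75, "ax": 0, "ay": 0, "az": 0}]}}

```text
t: 8.93
tcp_pos: [548.3, 219.9, 64.5]
orientation: [-0.2, 67.0, 6.3]
ft_force: [-3.3, -1.0, 0.3]
grip_width: 0.25
```

```bash
python3 look.py s10|grep top; python3 g.py -15 -1 65 67
```

```text
top [242. 173.] 254 med [ 38.   1. 178.] lo [ 21. -15. 174.] hi [ 54.  17. 180.]
top [198. 177.] 250 med [ 37.  95. 178.] lo [ 20.  79. 175.] hi [ 54. 111. 181.]
top [289. 186.] 269 med [ -1. -97. 178.] lo [ -19. -114.  175.] hi [ 17. -81. 180.]
t 9.03 rack tcp [-18.9  -1.1  64.5] tool x in rack [ 0.391 -0.    -0.921] y [-0.  1. -0.] F rack [-2.7 -0.7  0.6] grip 0.25 j [ 16.   8. 110.  -6.  40. -76.]
d cm [0.11 0.01 0.37] a deg [ 0.1 -0.   0. ]
```

Call:
{"op": "move_arm", "data": {"moves": [{"hand": -0.5, "dx": 0.02, "dy": 0, "dz": 0.05, "ax": 0, "ay": 0, "az": 0}, {"hand": -0.5, "dx": 0.04, "dy": 0, "dz": 0.1, "ax": 0, "ay": 0, "az": 0}, {"hand": -0.5, "dx": 0.06, "dy": 0, "dz": 0.15, "ax": 0, "ay": 0, "az": 0}, {"hand": -0.5, "dx": 0.08, "dy": 0, "dz": 0.2, "ax": 0, "ay": 0, "az": 0}, {"hand": -0.5, "dx": 0.08, "dy": 0, "dz": 0.2, "ax": 0, "ay": 0, "az": 0}]}}

```text
t: 9.65
tcp_pos: [550.6, 220.1, 64.6]
orientation: [-0.2, 67.0, 6.3]
ft_force: [-2.0, -0.7, 0.9]
grip_width: 0.25
```

```bash
python3 look.py s11|grep top; python3 g.py -60 -1 75 67;python3 g.py -80 -1 180 67;python3 g.py -80 -98 180 67
```

```text
top [241. 172.] 256 med [ 40.   1. 178.] lo [ 23. -15. 175.] hi [ 58.  17. 180.]
top [198. 177.] 250 med [ 37.  95. 178.] lo [ 20.  79. 175.] hi [ 54. 112. 180.]
top [289. 186.] 270 med [ -1. -97. 178.] lo [ -18. -114.  174.] hi [ 16. -81. 180.]
t 9.75 rack tcp [-16.7  -1.1  64.6] tool x in rack [ 0.391 -0.    -0.921] y [-0.  1. -0.] F rack [-2.9 -1.8  1.1] grip 0.25 j [ 16.   8. 110.  -6.  40. -76.]
d cm [-2.65  0.02 -3.58] a deg [ 0.1 -0.   0. ]
t 9.75 rack tcp [-16.7  -1.1  64.6] tool x in rack [ 0.391 -0.    -0.921] y [-0.  1. -0.] F rack [-2.9 -1.8  1.1] grip 0.25 j [ 16.   8. 110.  -6.  40. -76.]
d cm [-1.31e+01  1.00e-02 -1.32e+00] a deg [ 0.1 -0.   0. ]
t 9.75 rack tcp [-16.7  -1.1  64.6] tool x in rack [ 0.391 -0.    -0.921] y [-0.  1. -0.] F rack [-2.9 -1.8  1.1] grip 0.25 j [ 16.   8. 110.  -6.  40. -76.]
d cm [-13.09  -9.69  -1.34] a deg [ 0.1 -0.   0. ]
```

The bottle is at x≈40, level with the clear bottle. I retract back and up, then move to the right compartment.

Call:
{"op": "move_arm", "data": {"moves": [{"hand": -0.5, "dx": -1.2, "dy": 0, "dz": -1.7, "ax": 0, "ay": 0, "az": 0}, {"hand": -0.5, "dx": -3, "dy": 0, "dz": -3.0, "ax": 0, "ay": 0, "az": 0}, {"hand": -0.5, "dx": -7, "dy": 0, "dz": -3.0, "ax": 0, "ay": 0, "az": 0}, {"hand": -0.5, "dx": -11, "dy": 0, "dz": -3, "ax": 0, "ay": 0, "az": 0}, {"hand": -0.5, "dx": -13, "dy": -3, "dz": -3, "ax": 0, "ay": 0, "az": 0}]}}

```text
t: 10.38
tcp_pos: [476.0, 182.6, 175.1]
orientation: [-0.1, 66.8, 6.5]
ft_force: [0.1, 0.1, -0.0]
grip_width: 0.25
```

```bash
python3 g.py -95 -98 160 67; python3 g.py -71 -98 66 67
```

```text
t 10.38 rack tcp [-94.9 -30.2 175.1] tool x in rack [ 0.394  0.001 -0.919] y [-0.  1. -0.] F rack [ 0.1  0.1 -0. ] grip 0.25 j [ 14. -10. 113.  -4.  54. -81.]
d cm [ 1.38 -6.78 -0.63] a deg [ 0.3  0.2 -0.1]
t 10.38 rack tcp [-94.9 -30.2 175.1] tool x in rack [ 0.394  0.001 -0.919] y [-0.  1. -0.] F rack [ 0.1  0.1 -0. ] grip 0.25 j [ 14. -10. 113.  -4.  54. -81.]
d cm [10.96 -6.79 -2.13] a deg [ 0.3  0.2 -0.1]
```

Call:
{"op": "move_arm", "data": {"moves": [{"hand": -0.5, "dx": 0, "dy": -3.5, "dz": 0, "ax": 0, "ay": 0, "az": 0}, {"hand": -0.5, "dx": 0, "dy": -6.8, "dz": 0, "ax": 0, "ay": 0, "az": 0}, {"hand": -0.5, "dx": 3, "dy": -6.8, "dz": -0.7, "ax": 0, "ay": 0, "az": 0}, {"hand": -0.5, "dx": 6, "dy": -6.8, "dz": -1.4, "ax": 0, "ay": 0, "az": 0}, {"hand": -0.5, "dx": 6, "dy": -6.8, "dz": -1.4, "ax": 0, "ay": 0, "az": 0}]}}

```text
t: 11.0
tcp_pos: [493.8, 116.0, 112.9]
orientation: [-0.1, 67.0, 6.5]
ft_force: [-0.3, 0.3, 0.8]
grip_width: 0.249
```

```bash
python3 look.py s12; python3 g.py -71 -98 64 67
```

```text
top [241. 172.] 255 med [ 40.   1. 178.] lo [ 23. -15. 175.] hi [ 57.  17. 180.]
top [198. 177.] 251 med [ 37.  95. 178.] lo [ 20.  79. 175.] hi [ 54. 112. 181.]
top [289. 186.] 268 med [ -1. -97. 178.] lo [ -19. -114.  175.] hi [ 17. -81. 180.]
scene [270. 176.] 203 med [  -6. -105.  176.] lo [ -18. -120.  160.] hi [ 17. -87. 179.]
t 11.1 rack tcp [-83.5 -98.1 115.5] tool x in rack [ 0.395  0.001 -0.919] y [-0.  1. -0.] F rack [ 0.4 -0.4 -0.3] grip 0.25 j [  4.  -7. 118.   1.  46. -93.]
d cm [ 5.22  0.01 -0.88] a deg [ 0.3  0.2 -0.1]
```

View pics/s12.png

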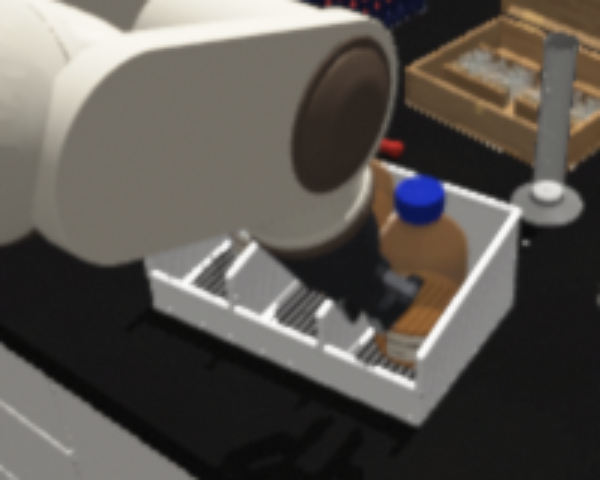

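The fingers (crop (400,300)) are above the gap between the rail and the right bottle, and the middle bottle is at x≈40. I descend into the gap.

Call:
{"op": "move_arm", "data": {"moves": [{"hand": -0.5, "dx": 1, "dy": 0, "dz": 0.3, "ax": 0, "ay": 0, "az": 0}, {"hand": -0.5, "dx": 2.2, "dy": 0, "dz": 0.2, "ax": 0, "ay": 0, "az": 0}, {"hand": -0.5, "dx": 3.6, "dy": 0, "dz": -0.3, "ax": 0, "ay": 0, "az": 0}, {"hand": -0.5, "dx": 5.2, "dy": 0, "dz": -0.9, "ax": 0, "ay": 0, "az": 0}, {"hand": -0.5, "dx": 5.2, "dy": 0, "dz": -0.9, "ax": 0, "ay": 0, "az": 0}]}}

```text
t: 11.72
tcp_pos: [506.0, 117.6, 62.2]
orientation: [-0.1, 66.9, 6.5]
ft_force: [0.6, -0.1, 0.3]
grip_width: 0.25
```

```bash
python3 look.py s13|grep top; python3 g.py -40 -98 65 67
```

```text
top [241. 172.] 254 med [ 40.   1. 178.] lo [ 23. -15. 175.] hi [ 57.  17. 180.]
top [198. 177.] 250 med [ 37.  95. 178.] lo [ 20.  79. 175.] hi [ 54. 112. 181.]
top [289. 186.] 269 med [ -1. -97. 178.] lo [ -19. -114.  175.] hi [ 17. -81. 180.]
t 11.82 rack tcp [-71.3 -98.1  64. ] tool x in rack [ 0.394  0.001 -0.919] y [-0.  1. -0.] F rack [-1.2 -0.   0.1] grip 0.25 j [  4.  -1. 120.   2.  38. -94.]
d cm [ 1.14 -0.01  2.91] a deg [ 0.3  0.2 -0.1]
```

Now slide it back: first 20 mm.

Call:
{"op": "move_arm", "data": {"moves": [{"hand": -0.5, "dx": 0.15, "dy": 0, "dz": 0.4, "ax": 0, "ay": 0, "az": 0}, {"hand": -0.5, "dx": 0.3, "dy": 0, "dz": 0.8, "ax": 0, "ay": 0, "az": 0}, {"hand": -0.5, "dx": 0.5, "dy": 0, "dz": 1.2, "ax": 0, "ay": 0, "az": 0}, {"hand": -0.5, "dx": 0.65, "dy": 0, "dz": 1.6, "ax": 0, "ay": 0, "az": 0}, {"hand": -0.5, "dx": 0.8, "dy": 0, "dz": 2.0, "ax": 0, "ay": 0, "az": 0}]}}

```text
t: 12.45
tcp_pos: [528.5, 120.2, 64.5]
orientation: [-0.1, 66.8, 6.5]
ft_force: [-3.6, -0.5, 0.9]
grip_width: 0.249
```

```bash
python3 look.py s14|grep top; python3 g.py -30 -98 65 67
```

```text
top [241. 172.] 255 med [ 40.   1. 178.] lo [ 23. -15. 175.] hi [ 58.  17. 181.]
top [198. 177.] 251 med [ 37.  95. 178.] lo [ 20.  79. 175.] hi [ 54. 111. 180.]
top [288. 182.] 269 med [  8. -96. 178.] lo [ -10. -113.  175.] hi [ 25. -79. 180.]
t 12.55 rack tcp [-49.3 -98.   64.6] tool x in rack [ 0.394  0.001 -0.919] y [-0.  1. -0.] F rack [-1.6 -0.7 -0.2] grip 0.25 j [  4.   2. 117.   1.  38. -93.]
d cm [ 0.72 -0.01  1.8 ] a deg [ 0.3  0.2 -0.1]
```

Call:
{"op": "move_arm", "data": {"moves": [{"hand": -0.5, "dx": 0.2, "dy": 0, "dz": 0.5, "ax": 0, "ay": 0, "az": 0}, {"hand": -0.5, "dx": 0.4, "dy": 0, "dz": 0.95, "ax": 0, "ay": 0, "az": 0}, {"hand": -0.5, "dx": 0.55, "dy": 0, "dz": 1.4, "ax": 0, "ay": 0, "az": 0}, {"hand": -0.5, "dx": 0.75, "dy": 0, "dz": 1.8, "ax": 0, "ay": 0, "az": 0}, {"hand": -0.5, "dx": 0.9, "dy": 0, "dz": 2.1, "ax": 0, "ay": 0, "az": 0}]}}

```text
t: 13.18
tcp_pos: [551.6, 122.8, 64.5]
orientation: [-0.1, 66.8, 6.5]
ft_force: [-5.5, -3.0, 2.2]
grip_width: 0.25
```

```bash
python3 look.py s15|grep top; python3 g.py -18 -98 65 67
```

```text
top [241. 172.] 255 med [ 40.   1. 178.] lo [ 23. -15. 175.] hi [ 57.  17. 181.]
top [287. 171.] 268 med [ 31. -95. 178.] lo [  14. -112.  174.] hi [ 48. -78. 180.]
top [198. 177.] 248 med [ 37.  96. 178.] lo [ 20.  79. 175.] hi [ 54. 111. 181.]
t 13.28 rack tcp [-26.1 -98.   64.6] tool x in rack [ 0.394  0.001 -0.919] y [-0.  1. -0.] F rack [-1.1 -1.4  0.4] grip 0.25 j [  4.   4. 114.   1.  38. -93.]
d cm [ 0.28 -0.01  0.76] a deg [ 0.3  0.2 -0.1]
```

Call:
{"op": "move_arm", "data": {"moves": [{"hand": -0.5, "dx": 0.08, "dy": 0, "dz": 0.2, "ax": 0, "ay": 0, "az": 0}, {"hand": -0.5, "dx": 0.16, "dy": 0, "dz": 0.4, "ax": 0, "ay": 0, "az": 0}, {"hand": -0.5, "dx": 0.24, "dy": 0, "dz": 0.6, "ax": 0, "ay": 0, "az": 0}, {"hand": -0.5, "dx": 0.3, "dy": 0, "dz": 0.75, "ax": 0, "ay": 0, "az": 0}, {"hand": -0.5, "dx": 0.34, "dy": 0, "dz": 0.85, "ax": 0, "ay": 0, "az": 0}]}}

```text
t: 13.9
tcp_pos: [561.0, 123.5, 64.9]
orientation: [-0.2, 66.8, 6.4]
ft_force: [-2.2, -7.9, 1.5]
grip_width: 0.251
```

```bash
python3 look.py s16|grep top; python3 g.py -18 -98 65 67
```

```text
top [286. 167.] 265 med [ 40. -95. 178.] lo [  23. -112.  174.] hi [ 58. -79. 181.]
top [241. 172.] 254 med [ 40.   1. 178.] lo [ 23. -15. 174.] hi [ 57.  17. 181.]
top [198. 177.] 248 med [ 37.  96. 178.] lo [ 20.  79. 175.] hi [ 54. 112. 181.]
t 14.0 rack tcp [-16.7 -98.3  65. ] tool x in rack [ 0.395  0.001 -0.919] y [-0.  1. -0.] F rack [-0.7 -5.9  1.5] grip 0.25 j [  4.   5. 113.   1.  39. -93.]
d cm [-0.05  0.03 -0.12] a deg [ 0.3  0.3 -0. ]
```

Both bottles are at x≈40. I retract, then do the final check.

Call:
{"op": "move_arm", "data": {"moves": [{"hand": -0.5, "dx": -0.9, "dy": -0.05, "dz": -1.8, "ax": 0, "ay": 0, "az": 0}, {"hand": -0.5, "dx": -2.6, "dy": -0.05, "dz": -3.2, "ax": 0, "ay": 0, "az": 0}, {"hand": -0.5, "dx": -6, "dy": -0.05, "dz": -3.5, "ax": 0, "ay": 0, "az": 0}, {"hand": -0.5, "dx": -11, "dy": -0.05, "dz": -3.5, "ax": 0, "ay": 0, "az": 0}, {"hand": -0.5, "dx": -16, "dy": -0.05, "dz": -4, "ax": 0, "ay": 0, "az": 0}]}}

```text
t: 14.62
tcp_pos: [461.5, 111.8, 197.9]
orientation: [-0.1, 66.7, 6.4]
ft_force: [1.2, 1.3, 0.3]
grip_width: 0.248
```

```bash
python3 look.py s17; python3 g.py -120 -98 220 67; python3 - <<'E'
from h import *
c=capture("top");cv2.imwrite("pics/t1.png",c["frame"])
E
```

```text
top [286. 167.] 264 med [ 41. -95. 178.] lo [  23. -112.  174.] hi [ 58. -79. 181.]
top [241. 172.] 255 med [ 40.   1. 178.] lo [ 23. -15. 175.] hi [ 57.  17. 180.]
top [198. 177.] 249 med [ 37.  95. 178.] lo [ 20.  79. 175.] hi [ 54. 112. 181.]
scene [248. 156.] 91 med [ 40. -16. 176.] lo [-141. -127.  160.] hi [ 56.   5. 322.]
scene [277. 167.] 203 med [  36. -102.  176.] lo [  23. -118.  159.] hi [ 59. -82. 179.]
t 14.72 rack tcp [-116.2  -98.9  201.7] tool x in rack [ 0.402  0.001 -0.915] y [-0.  1. -0.] F rack [ 0.8  0.5 -0.2] grip 0.25 j [  4. -16. 115.   1.  58. -93.]
d cm [-1.83  0.09  0.39] a deg [ 0.3  0.7 -0. ]
```

View pics/t1.png

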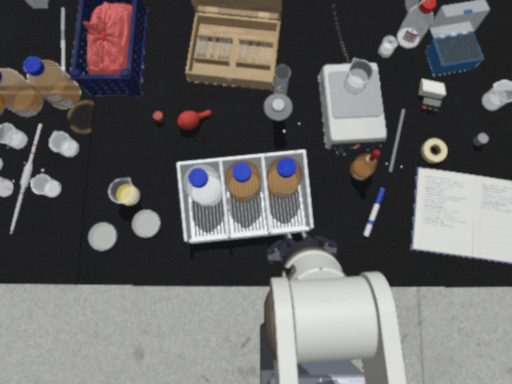

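All three bottles stand in line at the back (caps at (198,177), (241,172) and (286,167)), and the dishes, marker and dropper haven't moved.

```bash
python3 -c "from plant import close_job; print(close_job())"
```

```text
the job is handed in; nothing more can be done
None
```

I pushed the toppled bottle (middle compartment) up by the underside of its cap until it dropped onto its foot. I then slid it and the standing bottle (right compartment) back with the fingertips, about 50 mm above the compartment floor. The job was handed in at about 15 s of the 58 s allowed.

**Last checks:**
- **Amber bottles:** the caps are at rack x ≈ 40 mm (middle) and 41 mm (right), against a target of 42 mm when touching the panel. Cap tops read 178 mm high, the same as the clear bottle, so I take both as upright; I did not measure tilt or speed directly. I never felt clear contact with the panel.
- **Clear bottle:** it reads 37 mm, unchanged to the millimetre since the toppled bottle came upright. That is about 5 mm short of where a bottle touching the panel should read. The cause is either camera or rack-fit error or a small gap to the panel. The target range is 30 to 60 mm.
- **Other things on the bench:** the dishes, marker and dropper look unmoved in the final top picture; I did not measure them again.

**What went wrong:** on the first push of the middle bottle, with the tool at 55°, something on the gripper touched the divider between the middle and left compartments. The wrist force was about 28 N, under the 40 N limit. I backed off and finished with the tool at 67°. The wrist force at the end of every other pushing move was under about 9 N.

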